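Put the squat jar away and latch the sealed storage box

ROBOT

A 6-joint arm with a two-finger parallel gripper is mounted at the origin on a cart in front of the work surface, level with it; the furniture and walls round the work are solid. World frame = base frame: x ahead of the robot, y to its left, z up, the work surface at z = 0. Lengths are in m, angles in rad, forces in N, time in s.
With the tool pointing down it reaches from about 0.35 to 0.8 m from the base axis. Payload 7.3 kg.
Tool frame: the origin (TCP) lies midway between the tips of the shut fingers; the grasp point (between the pads) lies 19 mm behind it; z points along the fingers, y is the line along which they close (so a half turn about z gives the same grasp; the last joint's range is limited). The gripper opens to 85 mm and grips with 20 to 120 N. Pads are 22 mm wide; open, the fingers measure 114 mm over their backs; the gripper's body (76 mm by 85 mm) begins 54 mm behind the grasp point. The pads swing forward as they close: fully open they stand 13 mm farther back than shut.
Start: joints at [0.982, 0.342, 1.524, -0, 1.275, -0.146], TCP at [0.225, 0.474, 0.231] pointing down, gripper open.
Joint ranges: [-2.53, 2.53], [-0.77, 2.02], [0.04, 2.7], [-1, 4.14], [0.28, 2.66], [-3.11, 3.11]. Speed limits (rad/s): [2.57, 2.57, 3.14, 3.14, 3.14, 3.14].

INTERFACE

Orientations are given as a unit quaternion [w, x, y, z].
In Python, from plant import ctrl gives the robot as it stands.
- The arm moves only by the shell command python3 -m inch 'ROWS' [FORCE]. ROWS is JSON, a list of rows, each an object with "hand": the opening, from 0 (shut) to 1 (fully open); "dp": the shift along the tool's x, y, z in m, a list of three; "spin": the turn about the tool's z in degrees. In form: [{"hand": hand, "dp": [dx, dy, dz], "spin": spin}, ...]. A call has 1 to 20 rows; each row shifts and turns the commanded pose from where the row before left it, along the tool's axes as they then stand; what a row does not reach is not made up. A row lasts 1/8 s, in which the tool goes at most 62.5 mm and 10.7 degrees, less where a joint would pass 70% of its speed; a pose out of reach is approached as far as the arm can. A call is refused whole if a number of a shift passes 0.0625 or a number of a turn 10.7, either way. A call with a gripper value outside its range is refused whole. The fingers move at their own pace and stop on an object; FORCE is the grip in N (left out, the last holds). Time passes only in rows, so rows that do not move let the fingers close. It gives the time, the measured TCP pose, the force, the opening and the grip force at its end, in the units of the state.
- ctrl.observe(): the state, without advancing time (a new reading comes with each control period).
- ctrl.capture(name): name is "scene" or "top" or "wrist"; returns a dict with "color" (480x640x3 uint8, red, green, blue), "fx", "fy", "cx", "cy" (pixels), "rvec" (rotation vector, rad) and "tvec" (3), from world to camera coordinates, as OpenCV has them; the wrist camera has in their place "tool_from_camera" (4x4, takes a point from camera to tool coordinates, whose origin is the TCP and whose axes are the flange's). Camera axes: x right, y down, z forward; pixel columns grow to the right and rows downward; lengths in m; the calibration is good to about 2 mm. A picture is of the moment at which its call begins: read the wrist's pose just before it. There is no depth.
- ctrl.job_done(): hands the job in; it is judged then, once.
The state is a dict: "t": time; "joint_positions": joint angles; "qvel": joint speeds; "tau": joint torques, N m; "eef_pos": TCP position; "eef_rot": TCP orientation; "ft_force": force on the tool from outside, world axes, zero at the start; "wrist_torque": the same for the moment, N m; "finger_gap": finger opening in m; "grip_force": force on a finger pad.
Only numpy, scipy, OpenCV 4.12 (cv2) and the standard library are available. Lean on these libraries where they do the work, as an engineer would, in place of code of your own. Each camera call takes 0.05 s, during which the arm holds its last target. There are 200 camera calls.

TASK

Stand the squat jar upright inside the open storage box, swing the box's lid shut, and press the lid down against its rubber gasket near the latch until the spring bolt catches and the lid stays down by itself. Press firmly but never harder than 30 N on the lid, and leave the other things on the worktop where they are.

Things in the scene. Friction and masses are not known exactly. Their poses are not given: they have to be found in the camera images.
- squat_jar: the shortest of the three round spice jars with caps: 44 mm across, 76 mm tall, well under 0.3 kg, standing upright. Origin at the centre of its underside, z up its axis. The three jars stand in no fixed order.
- box: metal storage box fixed to the worktop, 160 mm (its x) by 180 mm (its y), rim 95 mm high, walls and floor 6 mm, inside 148 x 168 mm. Origin: centre of its underside, z up. Its +x side carries the hinge (roughly to the robot's left), its -x side the latch housing, 44 mm wide, out to x = -133 mm and up to z = 100 mm. A soft rubber gasket stands 8 mm over the rim (2.6 N per mm at the latch side).
- box_in (a point): centre of the box's inner floor, 6 mm over the box's origin; axes as the box's
- lid: grey lid plate, 172 mm (its x) by 188 mm (its y), 8 mm thick. Origin on the hinge axis (its y), which is at x = 87, z = 109 mm in the box's frame; the plate runs from x = -5 to x = -177 mm of its own frame, its z points out of the outer face, 5 mm from the origin. At lid_joint = 0 its axes are parallel to the box's. Under the free edge a tongue with a roller reaches to z = -25 to -39 mm.
- lid_front (a point): point on the lid's outer face, x = -160 mm in the lid's frame, mid-width, 17 mm from the free edge, next to the latch: the place to press (nearer the hinge takes more force). Pressed here, the force grows to 7 to 13 N, where the bolt snaps in, climbs faster, and from 13 to 17 N the lid bottoms on the rim, where force climbs steeply. The lid must not see over 30 N.
- lid_joint (a joint): lid angle, rad: starts open at 1.75 to 2.0 (leaning back). A stiff hinge (0.38 N m) keeps it where it is left. The seal frame with the tongue sits up to 7 mm higher or lower in the lid from box to box, which no pose shows: latched, the lid is anywhere from -0.05 to +0.05, so it must be pressed by feel, to firm resistance (17 to 20 N). Latched, it then rises under 0.012 when let go.
- bolt: spring bolt of the latch, steel with a slanted nose, 12 mm wide, in the housing at the box's -x side; origin 105 mm from the box's origin towards -x and 83 mm up, at the bolt's underside. Pushed up to 9 mm outwards (box -x) by the roller of the tongue, it springs back over the roller and then holds the lid down against the gasket.
- tall_jar: bystander: tall spice jar, 43 mm across, 112 mm tall; origin under its centre
- ribbed_jar: bystander: clear spice jar with a wide cap, 45 mm across, 108 mm tall; origin under its centre
- mill: bystander: wooden pepper mill, 58 mm across, 160 mm tall; origin under its centre
- tin_low: bystander: flat tin, 86 mm across, 40 mm tall; origin under its centre
- tin_high: bystander: tin, 75 mm across, 58 mm tall; origin under its centre
There are look-alikes about, which are no part of the job. What is shaped like the squat_jar but orange or yellow is not meant.

How it is judged:
By the outcome, as a careful person would: the job done as asked, in the order asked, and still so for the second after the job is handed in, with the robot touching nothing.
It also fails if it takes over 59 s, if anything falls off the work surface, if the arm or the gripper's body presses on something with over 40 N, if the wrist force passes 120 N, or if a joint passes its speed limit or range.

## Working session

There is one attempt and no reset: what is moved stays moved. The work goes in short steps, Python scripts to look and compute and a shell command to move; the robot and the scene stay as the last step left them, time stands still between calls to the robot, and variables do not carry over. Pictures are saved under pics/ and viewed, at most 10 in all, crops included, and the job is handed in when it is done.

```bash
ls; mkdir -p pics; cat > h.py <<'E'
import numpy as np, cv2
from plant import ctrl
from scipy.spatial.transform import Rotation as R
def ray(c,u,v):
    M=cv2.Rodrigues(np.array(c["rvec"],float))[0]; t=np.array(c["tvec"],float).ravel()
    d=M.T@np.array([(u-c["cx"])/c["fx"],(v-c["cy"])/c["fy"],1.]); return -M.T@t,d
def onz(c,u,v,z):
    o,d=ray(c,u,v); return o+d*(z-o[2])/d[2]
def proj(c,p):
    K=np.array([[c["fx"],0,c["cx"]],[0,c["fy"],c["cy"]],[0,0,1.]])
    return cv2.projectPoints(np.array(p,float).reshape(-1,3),np.array(c["rvec"],float),np.array(c["tvec"],float),K,None)[0].reshape(-1,2)
def save(c,n): cv2.imwrite("pics/"+n,cv2.cvtColor(c["color"],cv2.COLOR_RGB2BGR))
E
python3 - <<'E'
from h import *
import pickle
for n in("scene","top"):
    c=ctrl.capture(n); save(c,n+".png"); pickle.dump(c,open(n+".pkl","wb"))
    print(n,ray(c,320,240),c["fx"])
s=ctrl.observe();print(s["t"],s["eef_pos"],s["eef_rot"],s["finger_gap"],s["ft_force"])
E
```

```text
pics
scene (array([-0.03232384, -0.53532059,  0.88356275]), array([ 0.55698663,  0.413439  , -0.72034094])) 496.64279494526244
top (array([ 0.37549362, -0.10254103,  1.15963247]), array([ 0.17911621,  0.02544959, -0.98353078])) 479.4023239177533
0.1 [0.22474062 0.47408346 0.23069605] [-2.46263490e-04  2.19618851e-01  9.75585513e-01 -6.37528376e-04] 0.08534227864567132 [ 0.03500016  0.0783128  -0.11991223]
```

View pics/scene.png

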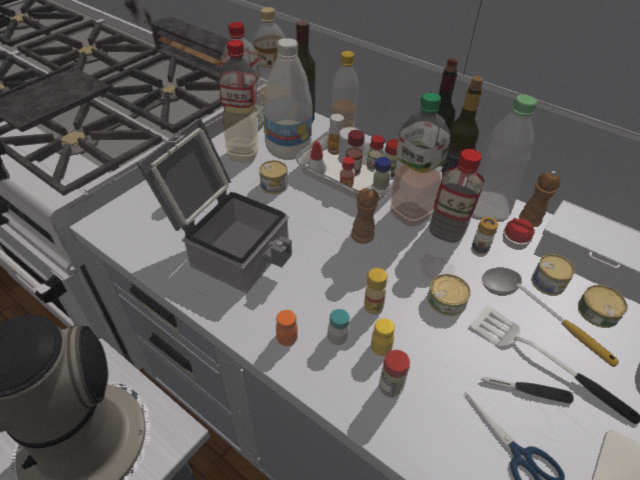

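View pics/top.png

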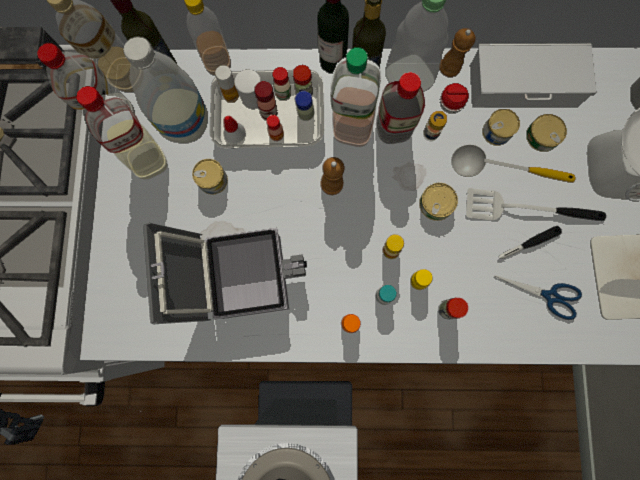

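Scene view: the candidates are orange (287,328), teal (339,326), yellow (384,337), tall amber/yellow (376,290) and red cap (395,371). In the top view they are at (351,323), (388,294), (422,279), (394,245) and (456,308). The squat jar is most likely the teal one, since orange and yellow are excluded. The box rim in the top view is about (207,238)-(287,310), with the latch at (295,265). I'll check the teal choice in one close crop.

```bash
python3 - <<'E'
from h import *
import pickle
s=pickle.load(open("scene.pkl","rb"));t=pickle.load(open("top.pkl","rb"))
a=cv2.resize(s["color"][260:400,260:420],(480,420),interpolation=cv2.INTER_CUBIC)
b=cv2.resize(t["color"][215:330,145:315],(621,420),interpolation=cv2.INTER_CUBIC)
im=cv2.resize(np.hstack([a,b]),(800,305),interpolation=cv2.INTER_AREA)
im=np.vstack([cv2.resize(np.hstack([a]),(320,280)),]) 
o=np.zeros((600,800,3),np.uint8); o[:280,:320]=im; bb=cv2.resize(t["color"][215:335,145:315],(476,336),interpolation=cv2.INTER_CUBIC); 
o[:336,322:798]=bb
# teal cap + others masks
def cap(c,lo,hi):
    h=cv2.cvtColor(c["color"],cv2.COLOR_RGB2HSV); m=cv2.inRange(h,lo,hi)
    n,l,st,ce=cv2.connectedComponentsWithStats(m)
    return [(st[i].tolist(),ce[i].round(1).tolist()) for i in range(1,n) if st[i][4]>60]
print("teal top",cap(t,(80,80,60),(100,255,255)));print("teal scene",cap(s,(80,80,60),(100,255,255)))
pickle.dump(0,open("/dev/null","wb"))
for nm,pt,ps in[("teal",(388,293),(339,317)),("orange",(351,322),(287,317)),("red",(457,307),(397,359)),("yel",(423,278),(384,326)),("amber",(395,243),(377,275)),("mill",(333,162),(367,192))]:
    o1,d1=ray(t,*pt);o2,d2=ray(s,*ps)
    k=np.linalg.lstsq(np.c_[d1,-d2],o2-o1,rcond=None)[0]
    print(nm,(o1+d1*k[0]).round(3),(o2+d2*k[1]).round(3))
cv2.imwrite("pics/crop.png",o[:340,:,::-1])
E
```

```text
teal top [([164, 112, 33, 19, 136], [181.0, 123.9]), ([379, 285, 18, 17, 236], [387.3, 293.0])]
teal scene [([331, 309, 18, 17, 230], [339.2, 316.9])]
teal [ 0.453 -0.229  0.072] [ 0.451 -0.227  0.071]
orange [ 0.388 -0.145  0.07 ] [ 0.389 -0.146  0.07 ]
red [ 0.421 -0.373  0.106] [ 0.421 -0.374  0.106]
yel [ 0.487 -0.308  0.073] [ 0.488 -0.309  0.073]
amber [ 0.561 -0.242  0.109] [ 0.56  -0.242  0.109]
mill [ 0.738 -0.104  0.139] [ 0.734 -0.098  0.137]
```

View pics/crop.png

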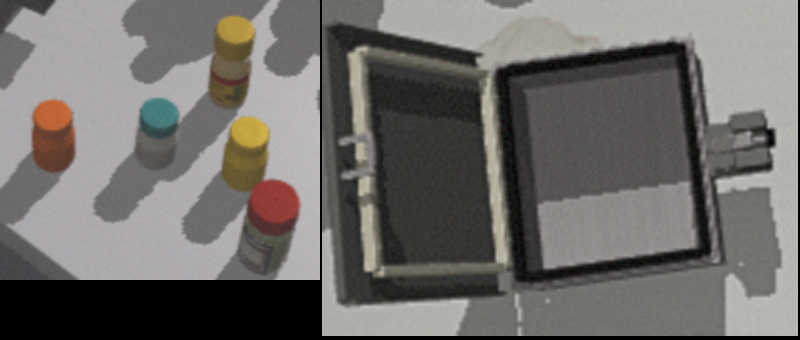

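The crop shows the teal-capped clear jar between the orange and yellow look-alikes. It is squat and 72–76 mm tall, so it's the target. The box has a black gasket with crop corners (497,68), (690,40), (716,255), (520,283), and the latch is at (740,145).

```bash
python3 - <<'E'
from h import *
import pickle
t=pickle.load(open("top.pkl","rb"));s=pickle.load(open("scene.pkl","rb"))
f=lambda x,y:(145+(x-322)/2.8-.3,215+y/2.8-.3)
P=[onz(t,*f(x,y),.103) for x,y in[(497,68),(690,40),(716,255),(520,283)]]
for p in P: print(p.round(4))
print([round(np.linalg.norm(P[i]-P[(i+1)%4]),4) for i in range(4)])
h=np.mean(P,0); xa=(P[0]+P[3]-P[1]-P[2]); ang=np.arctan2(xa[1],xa[0]); ya=P[0]+P[1]-P[2]-P[3]
print("c",h.round(4),"yaw",np.degrees(ang),"yaw from y",np.degrees(np.arctan2(ya[1],ya[0])))
# latch end check
print("latch",onz(t,*f(770,138),.1), onz(t,*f(740,143),.1))
# dark gasket mask
g=cv2.cvtColor(t["color"],cv2.COLOR_RGB2GRAY)
m=(g<45).astype(np.uint8); m[:,:195]=0;m[:,300:]=0;m[:220]=0;m[330:]=0
n,l,st,ce=cv2.connectedComponentsWithStats(m); i=1+np.argmax(st[1:,4]); print(st[i],ce[i])
cs,_=cv2.findContours((l==i).astype(np.uint8),cv2.RETR_EXTERNAL,2); r=cv2.minAreaRect(cs[0]); print(r)
Q=[onz(t,u,v,.103) for u,v in cv2.boxPoints(r)]; print(np.round(Q,4),np.mean(Q,0))
# lid edges: predict free-edge corners for angles
c=np.mean(P,0)[:2]
for a in(1.75,1.85,1.95,2.0):
    pts=[]
    for yy in(.094,-.094):
        for zz in(.005,-.003):
            x=-.177;  px=.087+np.cos(a)*x+np.sin(a)*zz; pz=.109-np.sin(a)*x+np.cos(a)*zz
            pts.append([c[0]+np.cos(ang)*px-np.sin(ang)*yy,c[1]+np.sin(ang)*px+np.cos(ang)*yy,pz])
    print(a,proj(t,pts).round(0).tolist(),proj(s,pts).round(0).tolist())
E
```

```text
[0.5695 0.1789 0.103 ]
[0.5929 0.0239 0.103 ]
[ 0.4214 -0.0006  0.103 ]
[0.3989 0.1521 0.103 ]
[np.float64(0.1567), np.float64(0.1732), np.float64(0.1544), np.float64(0.1726)]
c [0.4957 0.0886 0.103 ] yaw 98.48436634967992 yaw from y 8.536166084285929
latch [ 0.51405324 -0.04143662  0.1       ] [ 0.50995291 -0.01760661  0.1       ]
[ 207  230   77   86 1127] [241.47027507 271.88819876]
((244.14617919921875, 272.66925048828125), (78.76205444335938, 70.32769775390625), 82.87498474121094)
[[0.5718 0.1855 0.103 ]
 [0.5923 0.0284 0.103 ]
 [0.4179 0.0026 0.103 ]
 [0.3982 0.1549 0.103 ]] [0.49505582 0.09283017 0.103     ]
1.75 [[167.0, 321.0], [171.0, 321.0], [159.0, 221.0], [163.0, 220.0]] [[148.0, 165.0], [151.0, 166.0], [208.0, 119.0], [211.0, 120.0]]
1.85 [[158.0, 323.0], [162.0, 322.0], [151.0, 223.0], [154.0, 222.0]] [[142.0, 164.0], [145.0, 165.0], [202.0, 119.0], [205.0, 119.0]]
1.95 [[151.0, 324.0], [154.0, 323.0], [143.0, 225.0], [147.0, 224.0]] [[136.0, 164.0], [139.0, 164.0], [196.0, 119.0], [199.0, 119.0]]
2.0 [[147.0, 325.0], [150.0, 324.0], [140.0, 226.0], [143.0, 225.0]] [[134.0, 165.0], [136.0, 164.0], [194.0, 120.0], [196.0, 119.0]]
```

```bash
python3 -m inch '[{"hand":1,"dp":[0,0,-0.035],"spin":9.35},{"hand":1,"dp":[0,0,-0.035],"spin":9.35},{"hand":1,"dp":[0,0,-0.035],"spin":9.35},{"hand":1,"dp":[0,0,-0.035],"spin":9.35},{"hand":1,"dp":[0,0,-0.03],"spin":9.35},{"hand":1,"dp":[0,0,-0.02],"spin":9.35},{"hand":1,"dp":[-0.045,0.03,0],"spin":0},{"hand":1,"dp":[-0.05,0.03,0],"spin":0},{"hand":1,"dp":[-0.05,0.03,0],"spin":0},{"hand":1,"dp":[-0.05,0.03,0],"spin":0},{"hand":1,"dp":[-0.053,0,0],"spin":0},{"hand":1,"dp":[-0.053,0,0],"spin":0},{"hand":1,"dp":[-0.053,0,0],"spin":0},{"hand":1,"dp":[-0.053,0,0],"spin":0},{"hand":1,"dp":[-0.053,0,0],"spin":0},{"hand":1,"dp":[-0.053,0,0],"spin":0},{"hand":1,"dp":[-0.053,0,0],"spin":0},{"hand":1,"dp":[-0.053,0,0.03],"spin":0},{"hand":1,"dp":[-0.053,0,0.05],"spin":0},{"hand":1,"dp":[-0.053,0,0.05],"spin":0}]' 40
cat > st.py <<'E'
from h import *
import sys
s=ctrl.observe(); M=R.from_quat(np.roll(s["eef_rot"],-1)).as_matrix()
tgt=np.array([float(a) for a in sys.argv[1:4]])
print("t",s["t"],"pos",np.round(s["eef_pos"],4),"gap",round(s["finger_gap"],4),"F",np.round(s["ft_force"],1),"q",np.round(s["joint_positions"],2))
y=np.degrees(np.arctan2(M[1,1],M[0,1])); print("yaw of tool y",y,"tilt",M[:,2].round(3),"spin to",float(sys.argv[4]),"=",y-float(sys.argv[4]) ,"dp",(M.T@(tgt-s["eef_pos"])).round(4))
E
python3 st.py .453 -.229 .035 8.5
```

```text
t: 2.6
eef_pos: [0.4487, -0.2114, 0.3041]
eef_rot: [0.0, 0.653, 0.758, 0.0]
ft_force: [1.3, -0.7, -0.2]
finger_gap: 0.0855
grip_force: 0.0
t 2.6 pos [ 0.4487 -0.2114  0.3041] gap 0.0855 F [ 1.3 -0.7 -0.2] q [-0.6   0.24  1.47  0.    1.44 -0.74]
yaw of tool y 8.502875939230632 tilt [ 0.  0. -1.] spin to 8.5 = 0.0028759392306323406 dp [-0.0181  0.0016  0.2691]
```

```bash
python3 -m inch '[{"hand":1,"dp":[-0.017,0,0.05],"spin":0},{"hand":1,"dp":[0,0,0.03],"spin":0},{"hand":1,"dp":[0,0,0],"spin":0},{"hand":1,"dp":[0,0,0],"spin":0}]' 
cat > wr.py <<'E'
from h import *
def wray(c,s,u,v):
    M=R.from_quat(np.roll(s["eef_rot"],-1)).as_matrix(); T=np.array(c["tool_from_camera"])
    o=M@T[:3,3]+s["eef_pos"]; d=M@T[:3,:3]@np.array([(u-c["cx"])/c["fx"],(v-c["cy"])/c["fy"],1.]); return o,d
def wonz(c,s,u,v,z):
    o,d=wray(c,s,u,v); return o+d*(z-o[2])/d[2]
E
python3 - <<'E'
from wr import *
s=ctrl.observe(); c=ctrl.capture("wrist"); save(c,"w1.png")
h=cv2.cvtColor(c["color"],cv2.COLOR_RGB2HSV); m=cv2.inRange(h,(80,80,40),(100,255,255))
n,l,st,ce=cv2.connectedComponentsWithStats(m)
for i in range(1,n):
    if st[i][4]>300: 
        cs,_=cv2.findContours((l==i).astype(np.uint8),0,2); (u,v),r=cv2.minEnclosingCircle(cs[0])
        print(st[i],ce[i],(u,v),r,wonz(c,s,u,v,.076),wonz(c,s,*ce[i],.076))
E
python3 st.py .453 -.229 .035 8.5
```

```text
t: 3.1
eef_pos: [0.452, -0.2269, 0.2268]
eef_rot: [0.001, 0.652, 0.758, 0.0]
ft_force: [0.3, 0.3, 0.5]
finger_gap: 0.0854
grip_force: 0.0
[ 299  201   42   42 1365] [319.24542125 221.37948718] (319.4761047363281, 221.1109161376953) 21.176435470581055 [ 0.45184437 -0.22612012  0.076     ] [ 0.45167454 -0.22640084  0.076     ]
t 3.15 pos [ 0.4522 -0.2269  0.2272] gap 0.0855 F [-0.8 -0.1  0.7] q [-0.62  0.31  1.58  0.    1.25 -0.77]
yaw of tool y 8.5596777773304 tilt [ 0.002 -0.002 -1.   ] spin to 8.5 = 0.059677777330399806 dp [-0.0018  0.      0.1922]
```

View pics/w1.png

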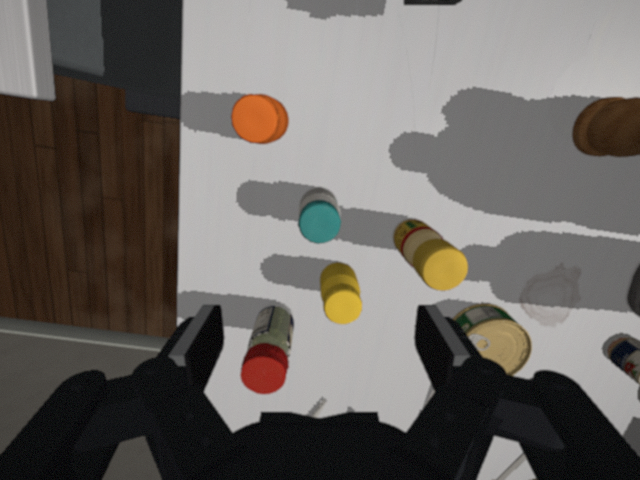

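The wrist view shows the teal cap at (319,221) between the fingers' track, with the neighbours clear. The two views agree on the jar at (0.452,-0.227). I'll descend and grip.

```bash
python3 -m inch '[{"hand":1,"dp":[0,0,0.045],"spin":0},{"hand":1,"dp":[0,0,0.045],"spin":0},{"hand":1,"dp":[0,0,0.045],"spin":0},{"hand":1,"dp":[0,0,0.035],"spin":0},{"hand":1,"dp":[0,0,0.022],"spin":0},{"hand":1,"dp":[0,0,0],"spin":0},{"hand":0,"dp":[0,0,0],"spin":0},{"hand":0,"dp":[0,0,0],"spin":0},{"hand":0,"dp":[0,0,0],"spin":0},{"hand":0,"dp":[0,0,0],"spin":0},{"hand":0,"dp":[0,0,0],"spin":0},{"hand":0,"dp":[0,0,0],"spin":0}]' 35; python3 st.py .4975 .0815 .2 8.5
```

```text
t: 4.65
eef_pos: [0.4522, -0.2272, 0.0352]
eef_rot: [0.001, 0.653, 0.758, 0.0]
ft_force: [-1.5, 0.5, 8.2]
finger_gap: 0.0411
grip_force: 34.2
t 4.65 pos [ 0.4522 -0.2272  0.0352] gap 0.0411 F [-1.5  0.5  8.2] q [-0.62  0.56  1.81  0.    0.77 -0.77]
yaw of tool y 8.53496949121937 tilt [ 0.002 -0.002 -1.   ] spin to 8.5 = 0.03496949121936943 dp [ 0.2983  0.091  -0.1652]
```

```bash
python3 -m inch '[{"hand":0,"dp":[0,0,-0.025],"spin":0},{"hand":0,"dp":[0,0,-0.035],"spin":0},{"hand":0,"dp":[0,0,-0.035],"spin":0},{"hand":0,"dp":[0,0,-0.035],"spin":0},{"hand":0,"dp":[0,0,-0.035],"spin":0},{"hand":0,"dp":[0.03,0.009,0],"spin":0},{"hand":0,"dp":[0.035,0.012,0],"spin":0},{"hand":0,"dp":[0.035,0.012,0],"spin":0},{"hand":0,"dp":[0.035,0.012,0],"spin":0},{"hand":0,"dp":[0.035,0.012,0],"spin":0},{"hand":0,"dp":[0.035,0.012,0],"spin":0},{"hand":0,"dp":[0.035,0.012,0],"spin":0},{"hand":0,"dp":[0.035,0.01,0],"spin":0},{"hand":0,"dp":[0.023,0,0],"spin":0},{"hand":0,"dp":[0,0,0],"spin":0},{"hand":0,"dp":[0,0,0],"spin":0}]'; python3 st.py .4967 .0815 .042 8.5
python3 - <<'E'
from wr import *
s=ctrl.observe();a=ctrl.capture("top");b=ctrl.capture("scene"); c=ctrl.capture("wrist")
o=np.hstack([cv2.resize(a["color"][180:340,120:330],(400,305)),cv2.resize(b["color"][90:320,120:320],(351,404))[:305]])
w=cv2.resize(c["color"],(390,292)); w=np.hstack([w,np.zeros((292,361,3),np.uint8)])
cv2.imwrite("pics/in1.png",np.vstack([o,w])[...,::-1])
E
```

```text
t: 6.65
eef_pos: [0.4973, 0.081, 0.1989]
eef_rot: [0.0, 0.653, 0.758, 0.0]
ft_force: [-0.4, 0.8, -1.3]
finger_gap: 0.0405
grip_force: 35.5
t 6.65 pos [0.4973 0.081  0.1989] gap 0.0405 F [-0.4  0.8 -1.3] q [ 0.01  0.33  1.63 -0.    1.18 -0.14]
yaw of tool y 8.532472857100526 tilt [ 0.001 -0.    -1.   ] spin to 8.5 = 0.03247285710052594 dp [ 0.0007 -0.0006  0.1569]
```

View pics/in1.png

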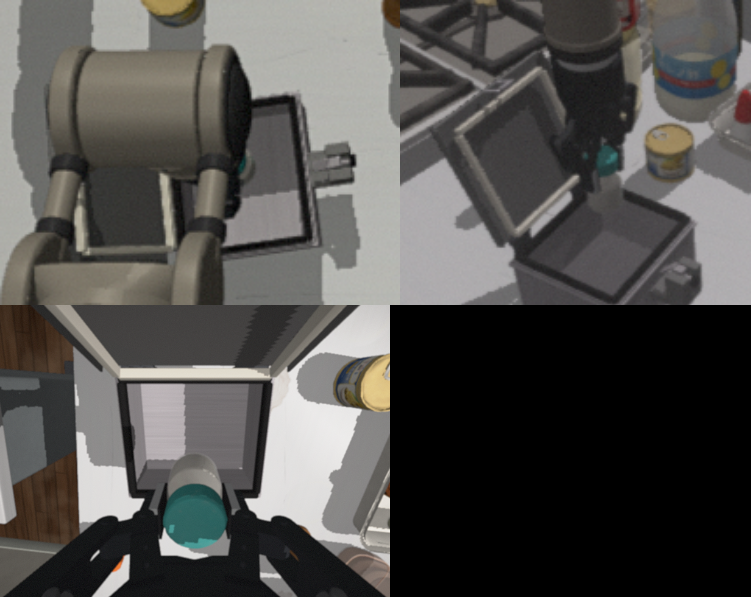

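```bash
python3 - <<'E'
from wr import *
a=ctrl.capture("top");b=ctrl.capture("scene");c=ctrl.capture("wrist")
print(np.round(c["tool_from_camera"],3))
P=[[.497,.081,z] for z in(.25,.35,.42,.5,.55)]
print(proj(a,P).round(),proj(b,P).round())
save(b,"in2.png")
E
```

```text
[[-0.    -0.949 -0.315  0.079]
 [ 1.    -0.     0.001 -0.001]
 [-0.001 -0.315  0.949 -0.143]
 [ 0.     0.     0.     1.   ]]
[[236. 262.]
 [225. 255.]
 [215. 248.]
 [202. 239.]
 [191. 232.]] [[233. 173.]
 [227. 131.]
 [222.  98.]
 [216.  55.]
 [212.  24.]]
```

View pics/in2.png

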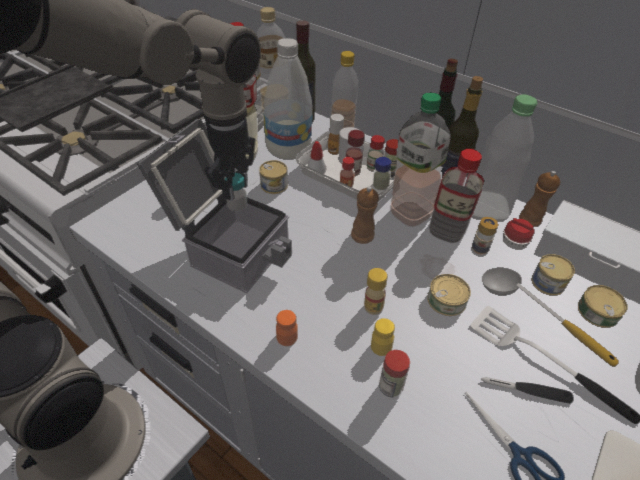

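The view shows the arm upright over the box with the jar at (239,180) between the fingers, and the wrist cylinder well above the lid. I'll shift 20 mm towards the latch for lid clearance, then lower.

```bash
python3 -m inch '[{"hand":0,"dp":[-0.01,0,0],"spin":0},{"hand":0,"dp":[-0.01,0,0.02],"spin":0},{"hand":0,"dp":[0,0,0.025],"spin":0},{"hand":0,"dp":[0,0,0.025],"spin":0},{"hand":0,"dp":[0,0,0.025],"spin":0},{"hand":0,"dp":[0,0,0.025],"spin":0},{"hand":0,"dp":[0,0,0.02],"spin":0},{"hand":0,"dp":[0,0,0.01],"spin":0},{"hand":0,"dp":[0,0,0.004],"spin":0},{"hand":0,"dp":[0,0,0.001],"spin":0},{"hand":0,"dp":[0,0,0],"spin":0},{"hand":0,"dp":[0,0,0],"spin":0}]'; python3 st.py .4967 .0815 .0412 8.5
```

```text
t: 8.45
eef_pos: [0.5005, 0.0618, 0.044]
eef_rot: [0.0, 0.653, 0.758, 0.0]
ft_force: [1.0, 0.9, -0.1]
finger_gap: 0.0406
grip_force: 35.5
t 8.45 pos [0.5005 0.0618 0.044 ] gap 0.0406 F [ 1.   0.9 -0.1] q [-0.03  0.54  1.81  0.    0.79 -0.18]
yaw of tool y 8.535662483406085 tilt [ 0.001  0.    -1.   ] spin to 8.5 = 0.035662483406085244 dp [ 0.0201 -0.0009  0.0028]
```

```bash
python3 -m inch '[{"hand":0,"dp":[0,0,0.0015],"spin":0},{"hand":0,"dp":[0,0,0.0015],"spin":0},{"hand":0,"dp":[0,0,0],"spin":0}]'; python3 -m inch '[{"hand":0.3,"dp":[0,0,0],"spin":0},{"hand":0.6,"dp":[0,0,0],"spin":0},{"hand":0.75,"dp":[0,0,0],"spin":0},{"hand":0.75,"dp":[0,0,0],"spin":0},{"hand":0.75,"dp":[0,0,0],"spin":0},{"hand":0.75,"dp":[0,0,-0.02],"spin":0},{"hand":0.75,"dp":[0,0,-0.035],"spin":0},{"hand":0.75,"dp":[0,0,-0.045],"spin":0},{"hand":0.75,"dp":[0,0,-0.045],"spin":0},{"hand":0.75,"dp":[0,0,-0.045],"spin":0},{"hand":0.75,"dp":[0,0,0],"spin":0}]'
python3 - <<'E'
from wr import *
s=ctrl.observe();c=ctrl.capture("wrist");b=ctrl.capture("scene")
cv2.imwrite("pics/placed.png",np.hstack([cv2.resize(c["color"],(400,300)),cv2.resize(b["color"][90:300,120:400],(400,300))])[...,::-1])
print(s["joint_positions"].round(2) if hasattr(s["joint_positions"],"round") else s["joint_positions"],s["eef_pos"])
E
```

```text
t: 8.82
eef_pos: [0.5004, 0.0616, 0.0412]
eef_rot: [0.0, 0.653, 0.758, 0.0]
ft_force: [-1.9, -1.1, 7.1]
finger_gap: 0.041
grip_force: 36.3
t: 10.2
eef_pos: [0.502, 0.0617, 0.2341]
eef_rot: [0.003, 0.653, 0.758, 0.002]
ft_force: [-0.5, -0.3, -0.9]
finger_gap: 0.0638
grip_force: 0.0
[-0.03  0.3   1.58  0.    1.26 -0.18] [0.50195996 0.06173881 0.23405318]
```

View pics/placed.png

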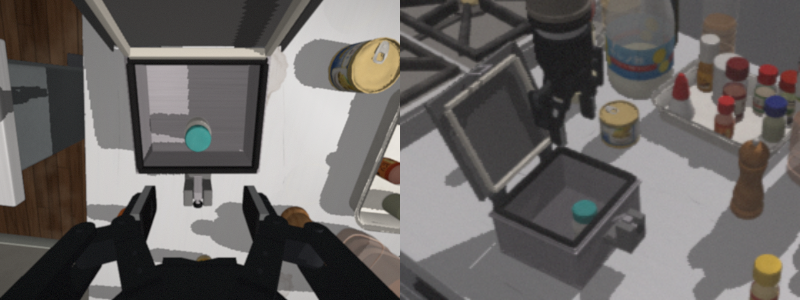

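The jar stands upright at crop (198,138), inside the box and clear of the walls. Next I'll go over the lid with the fingers shut and in behind it.

```bash
python3 -m inch '[{"hand":0,"dp":[0,0,-0.035],"spin":0},{"hand":0,"dp":[0,0,-0.035],"spin":0},{"hand":0,"dp":[0,0,-0.035],"spin":0},{"hand":0,"dp":[0.04,0,0],"spin":0},{"hand":0,"dp":[0.045,0,0],"spin":0},{"hand":0,"dp":[0.045,0,0],"spin":0},{"hand":0,"dp":[0.045,0,0],"spin":0},{"hand":0,"dp":[0.04,0,0],"spin":0},{"hand":0,"dp":[0.025,0,0],"spin":0},{"hand":0,"dp":[0,0,0.03],"spin":0},{"hand":0,"dp":[0,0,0.035],"spin":0},{"hand":0,"dp":[0,0,0.035],"spin":0},{"hand":0,"dp":[0,0,0.004],"spin":0},{"hand":0,"dp":[0,0,0],"spin":0}]'
cat > bx.py <<'E'
from wr import *
s=ctrl.observe(); d=np.array(s["eef_pos"])-[.4955,.0895,0]; a=np.radians(98.5)
print("t",round(s["t"],2),"box x,y,z",round(d[0]*np.cos(a)+d[1]*np.sin(a),4),round(-d[0]*np.sin(a)+d[1]*np.cos(a),4),round(d[2],4),"F",np.round(s["ft_force"],1))
E
python3 bx.py
```

```text
t: 12.05
eef_pos: [0.4647, 0.2991, 0.2316]
eef_rot: [-0.0, 0.653, 0.758, -0.0]
ft_force: [0.1, 0.8, 1.4]
finger_gap: 0.0
grip_force: 0.0
t 12.05 box x,y,z 0.2119 -0.0006 0.2316 F [0.1 0.8 1.4]
```

```bash
python3 -m inch '[{"hand":0,"dp":[-0.02,0,-0.002],"spin":0},{"hand":0,"dp":[-0.018,0,-0.002],"spin":0},{"hand":0,"dp":[-0.014,0,-0.002],"spin":0},{"hand":0,"dp":[-0.014,0,-0.002],"spin":0},{"hand":0,"dp":[-0.014,0,-0.002],"spin":0},{"hand":0,"dp":[-0.014,0,-0.002],"spin":0},{"hand":0,"dp":[-0.014,0,0],"spin":0}]'; python3 bx.py
python3 - <<'E'
from wr import *
a=ctrl.capture("top");b=ctrl.capture("scene")
cv2.imwrite("pics/lid1.png",np.hstack([cv2.resize(a["color"][180:340,120:330],(394,300)),cv2.resize(b["color"][70:310,80:400],(400,300))])[...,::-1])
E
```

```text
t: 12.92
eef_pos: [0.482, 0.1921, 0.2478]
eef_rot: [0.002, 0.653, 0.758, 0.003]
ft_force: [-4.3, 4.0, 19.4]
finger_gap: 0.0003
grip_force: 4.0
t 12.93 box x,y,z 0.1034 -0.0018 0.2478 F [-4.3  4.  19.4]
```

View pics/lid1.png

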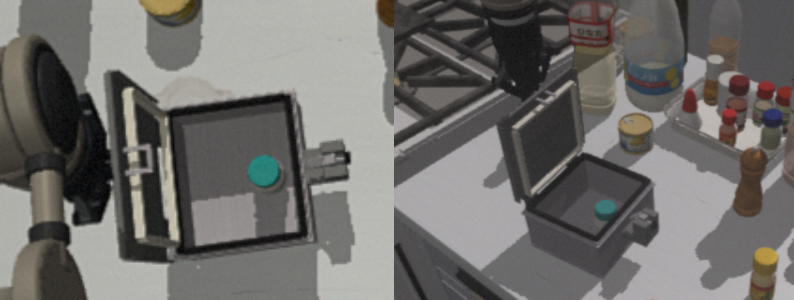

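The lid has swung to about vertical (top view, crop x≈115–180) and the jar still stands. An upward force of 19 N suggests the lid's edge is bearing on the hand, so I'll lift a little.

```bash
python3 bx.py; python3 -m inch '[{"hand":0,"dp":[0,0,-0.006],"spin":0},{"hand":0,"dp":[0,0,-0.006],"spin":0}]';  python3 bx.py
```

```text
t 13.03 box x,y,z 0.1022 -0.0012 0.2457 F [ 0.2  0.5 -0.3]
t: 13.28
eef_pos: [0.4805, 0.192, 0.2558]
eef_rot: [-0.0, 0.653, 0.758, -0.0]
ft_force: [0.2, -0.8, 0.3]
finger_gap: -0.0001
grip_force: 0.0
t 13.28 box x,y,z 0.1036 -0.0003 0.2558 F [ 0.2 -0.8  0.3]
```

```bash
python3 -m inch '[{"hand":0,"dp":[-0.013,0,0.001],"spin":0},{"hand":0,"dp":[-0.0125,0,0.001],"spin":0},{"hand":0,"dp":[-0.0125,0,0.002],"spin":0},{"hand":0,"dp":[-0.012,0,0.004],"spin":0},{"hand":0,"dp":[-0.012,0,0.0045],"spin":0},{"hand":0,"dp":[-0.0115,0,0.005],"spin":0},{"hand":0,"dp":[-0.011,0,0.007],"spin":0},{"hand":0,"dp":[-0.01,0,0.0075],"spin":0},{"hand":0,"dp":[-0.01,0,0.008],"spin":0}]';  python3 bx.py;  python3 -m inch '[{"hand":0,"dp":[-0.009,0,0.009],"spin":0},{"hand":0,"dp":[-0.008,0,0.0095],"spin":0},{"hand":0,"dp":[-0.007,0,0.0105],"spin":0},{"hand":0,"dp":[-0.006,0,0.011],"spin":0},{"hand":0,"dp":[-0.0055,0,0.012],"spin":0},{"hand":0,"dp":[0,0,0],"spin":0}]';  python3 bx.py
```

```text
t: 14.4
eef_pos: [0.496, 0.0883, 0.2149]
eef_rot: [-0.0, 0.653, 0.758, -0.0]
ft_force: [-0.5, 2.1, 0.2]
finger_gap: -0.0003
grip_force: 0.6
t 14.4 box x,y,z -0.0013 -0.0004 0.2149 F [-0.5  2.1  0.2]
t: 15.15
eef_pos: [0.5008, 0.0535, 0.1623]
eef_rot: [-0.001, 0.653, 0.758, -0.001]
ft_force: [-0.1, 0.1, -0.1]
finger_gap: -0.0001
grip_force: 0.0
t 15.15 box x,y,z -0.0364 0.0 0.1623 F [-0.1  0.1 -0.1]
```

```bash
python3 -m inch '[{"hand":0,"dp":[0,0,-0.025],"spin":0},{"hand":0,"dp":[-0.02,0,0],"spin":0},{"hand":0,"dp":[-0.017,0,0],"spin":0},{"hand":0,"dp":[0,0,0.01],"spin":0},{"hand":0,"dp":[0,0,0.01],"spin":0},{"hand":0,"dp":[0,0,0.01],"spin":0},{"hand":0,"dp":[0,0,0.01],"spin":0},{"hand":0,"dp":[0,0,0.008],"spin":0},{"hand":0,"dp":[0,0,0.006],"spin":0},{"hand":0,"dp":[0,0,0],"spin":0}]';  python3 bx.py
python3 - <<'E'
from wr import *
a=ctrl.capture("top");b=ctrl.capture("scene")
cv2.imwrite("pics/lid2.png",np.hstack([cv2.resize(a["color"][180:340,120:330],(394,300)),cv2.resize(b["color"][150:310,150:350],(400,300))])[...,::-1])
E
```

```text
t: 16.4
eef_pos: [0.5066, 0.0174, 0.1341]
eef_rot: [-0.0, 0.653, 0.758, -0.0]
ft_force: [0.3, -0.4, 1.0]
finger_gap: -0.0001
grip_force: 0.0
t 16.4 box x,y,z -0.073 -0.0003 0.1341 F [ 0.3 -0.4  1. ]
```

View pics/lid2.png

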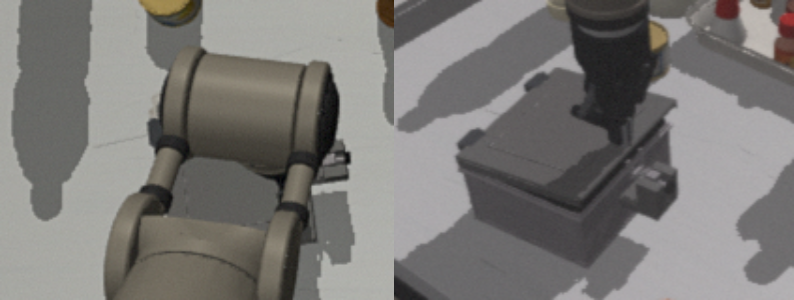

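The lid is nearly shut, with the finger on its front edge beside the latch (crop 625,140). Now I'll press by feel in small steps.

```bash
p(){ grep -E "eef_pos|ft_force"; }
python3 -m inch '[{"hand":0,"dp":[0,0,0.004],"spin":0},{"hand":0,"dp":[0,0,0],"spin":0}]'|p
python3 -m inch '[{"hand":0,"dp":[0,0,0.004],"spin":0},{"hand":0,"dp":[0,0,0],"spin":0}]'|p
python3 -m inch '[{"hand":0,"dp":[0,0,0.002],"spin":0},{"hand":0,"dp":[0,0,0],"spin":0}]'|p
python3 -m inch '[{"hand":0,"dp":[0,0,0.002],"spin":0},{"hand":0,"dp":[0,0,0],"spin":0}]'|p
```

```text
eef_pos: [0.5072, 0.0171, 0.1307]
ft_force: [-0.1, -0.0, 0.8]
eef_pos: [0.5071, 0.0169, 0.1266]
ft_force: [0.8, -1.4, 3.2]
eef_pos: [0.5072, 0.0169, 0.1247]
ft_force: [1.3, -2.5, 3.8]
eef_pos: [0.5072, 0.0168, 0.1228]
ft_force: [1.1, -3.9, 4.7]
```

```bash
p(){ grep -E "eef_pos|ft_force"; }
python3 -m inch '[{"hand":0,"dp":[0,0,0.0015],"spin":0},{"hand":0,"dp":[0,0,0],"spin":0}]'|p
python3 -m inch '[{"hand":0,"dp":[0,0,0.0015],"spin":0},{"hand":0,"dp":[0,0,0],"spin":0}]'|p
python3 -m inch '[{"hand":0,"dp":[0,0,0.0015],"spin":0},{"hand":0,"dp":[0,0,0],"spin":0}]'|p
python3 -m inch '[{"hand":0,"dp":[0,0,0.001],"spin":0},{"hand":0,"dp":[0,0,0],"spin":0}]'|p
```

```text
eef_pos: [0.5072, 0.0167, 0.1216]
ft_force: [0.3, -4.4, 6.9]
eef_pos: [0.5073, 0.0166, 0.1203]
ft_force: [-1.4, -4.8, 9.2]
eef_pos: [0.5073, 0.0165, 0.119]
ft_force: [-1.4, -4.2, 10.1]
eef_pos: [0.5073, 0.0165, 0.1183]
ft_force: [-2.8, -5.2, 12.8]
```

```bash
p(){ grep -E "eef_pos|ft_force"; }
python3 -m inch '[{"hand":0,"dp":[0,0,0.0007],"spin":0},{"hand":0,"dp":[0,0,0],"spin":0}]'|p
python3 -m inch '[{"hand":0,"dp":[0,0,0.0007],"spin":0},{"hand":0,"dp":[0,0,0],"spin":0}]'|p
```

```text
eef_pos: [0.5074, 0.0165, 0.118]
ft_force: [-3.2, -4.8, 16.2]
eef_pos: [0.5074, 0.0165, 0.1177]
ft_force: [-5.4, -5.3, 21.1]
```

At 21 N and steep, the lid has bottomed. I'll back off slowly and see where contact is lost.

```bash
p(){ grep -E "eef_pos|ft_force"; }
python3 -m inch '[{"hand":0,"dp":[0,0,-0.002],"spin":0},{"hand":0,"dp":[0,0,0],"spin":0}]'|p
python3 -m inch '[{"hand":0,"dp":[0,0,-0.002],"spin":0},{"hand":0,"dp":[0,0,0],"spin":0}]'|p
python3 -m inch '[{"hand":0,"dp":[0,0,-0.002],"spin":0},{"hand":0,"dp":[0,0,0],"spin":0}]'|p
python3 -m inch '[{"hand":0,"dp":[0,0,-0.03],"spin":0},{"hand":0,"dp":[0,0,-0.04],"spin":0},{"hand":0,"dp":[0.05,0,-0.05],"spin":0},{"hand":0,"dp":[0.05,0,-0.05],"spin":0},{"hand":0,"dp":[0.05,0,0],"spin":0},{"hand":0,"dp":[0.05,0,0],"spin":0},{"hand":0,"dp":[0.05,0,0],"spin":0},{"hand":0,"dp":[0,0,0],"spin":0}]'|p
python3 - <<'E'
from wr import *
a=ctrl.capture("top");b=ctrl.capture("scene");w=ctrl.capture("wrist")
t=np.hstack([cv2.resize(a["color"][200:340,120:330],(400,267)),cv2.resize(b["color"][150:310,150:350],(400,320))[:267]])
u=cv2.resize(b["color"][195:295,180:300],(400,333),interpolation=cv2.INTER_CUBIC); u=np.hstack([u,cv2.resize(w["color"],(400,333))])
cv2.imwrite("pics/fin.png",np.vstack([t,u])[...,::-1])
E
```

```text
eef_pos: [0.5073, 0.0167, 0.1186]
ft_force: [-0.9, -3.7, 11.1]
eef_pos: [0.5064, 0.0176, 0.1192]
ft_force: [-0.2, -0.6, -0.7]
eef_pos: [0.5068, 0.0174, 0.1215]
ft_force: [-0.1, 0.2, -0.6]
eef_pos: [0.4704, 0.2559, 0.2796]
ft_force: [-0.3, 0.6, 0.4]
```

View pics/fin.png

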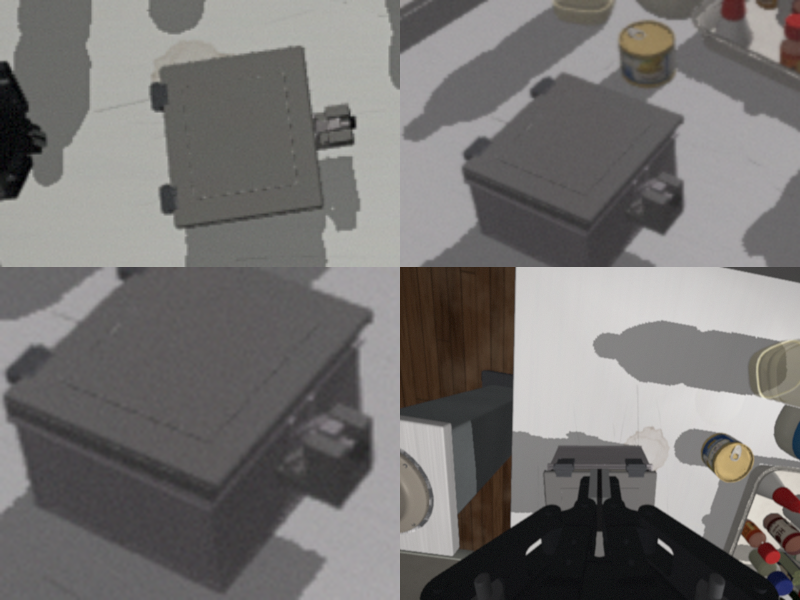

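The final view shows the lid flat and shut with the tool clear of it. On release the tip lost contact at z=0.119, where the gasket had been pushing back about 10 N on the way down, so the bolt is holding the lid.

```bash
python3 -c "
from plant import ctrl
print(ctrl.observe()['t']);print(ctrl.job_done())"
```

```text
20.9
the job is handed in; nothing more can be done
None
```

I handed the job in at 20.9 s: the squat jar stands upright in the box and the lid is shut, with a highest reading of about 22 N while pressing; the bolt looks caught, judging by the lid staying down when I let go, and I steered clear of the other items.

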